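# Load the battery pack into the bench power unit and snap its cover shut

### The job

Lift the yellow battery pack out of its charging cradle, where only its long sides are free, and set it down flat on bare worktop and let go, so as to take it again by its two ends, the only way it fits into the battery bay of the grey power unit; lower it into the bay without dropping it, flat between the two orange ridges, and let go. Only then swing the blue cover down and press it firmly until it snaps past its catch and is fully shut. Leave the other things on the bench where they are.

Things in the scene. Friction and masses are not known exactly. Their poses are not given: they have to be found in the camera images.
- pack: Yellow battery pack with a black band, a rounded block 38 (its x) x 66 (its y, long) x 28 mm (z, up), 0.12 kg; the same either way round. Origin: centre of its underside. It starts in the cradle with its long axis along the cradle's y.
- cradle: Black charging cradle, fixed: base plate 60 (x) x 100 (y) x 8 mm thick, with an upright post at each y end (44 mm wide in x, 12 mm thick, top 36 mm above the worktop) 2.5 mm off the ends of the pack, so that only the pack's long sides are free. Origin: centre of its underside, on the worktop.
- cradle_seat (a point): Centre of the cradle's seat, 8 mm above the worktop, where the underside of the pack rests at the start.
- power_unit: Grey power unit, fixed on the worktop: open box 100 (x) x 160 (y) mm, rim 46 mm above the worktop, walls 5 mm. Its -x side is the front (catch); the cover's hinge runs along its +x rim. Origin: centre of its underside.
- bay (a point): Centre of the bay's floor, 12 mm above the worktop; axes as the power unit. The pack's long axis goes along y. Black blocks on both x sides, 30 mm high, leave a channel 44 mm wide, 60 mm long: no room for fingers there. Orange ridges 4 mm high, 72 mm apart, hold the pack's ends; beyond them finger wells, 90 mm wide in x, reach to 75 mm from the centre in y.
- lid (a joint): Angle of the blue cover: 0 fully shut, grows as it opens (1.65 to 1.95 at the start, leaning back past upright). Stiff hinge: it stays where it is left; about 1 N at its front edge moves it. At about 0.11 its hooked lip meets a sprung roller catch; a push of about 7 to 9 N down near the front edge snaps it past, to 0, where the catch holds it.
- lid_hinge (a point): Middle of the cover's hinge axis, 46 mm above the worktop, along the power unit's y, in the plane of the cover's underside. The cover is 160 mm wide in y, 6 mm thick and reaches 114 mm from here to its front edge; at angle a it points along (-cos a, 0, sin a) in the power unit's axes. Shut, its top is 52 mm above the worktop.
- lid_press (a point): Press point on the cover's outer face (its top when shut), on the ribbed strip near the front edge, 92 mm from the hinge, middle in y.
- pliers_red: Bystander: red-handled pliers, 166 mm. Leave it alone.
- glue_tube: Bystander: white glue tube with a red cap, 92 mm. Leave it alone.
- flux_pot: Bystander: small white and orange pot, 49 mm across. Leave it alone.
- tape_measure: Bystander: yellow pocket tape, 64 mm. Leave it alone.
- wax_block: Bystander: orange wax block, 50 mm. Leave it alone.
- marker_grey: Bystander: grey marker pen with a black cap, 136 mm. Leave it alone.
- screw_pot: Bystander: white pot with a black lid, 45 mm across. Leave it alone.

How it is judged:
On the way, in this order (a step that is already met when the one before it is completed fails the run):
1. the pack lies flat on the worktop, clear of the cradle and the power unit, let go (height (world z) of pack below 0.005 m and angle between pack's own z axis and vertical below 0.1 rad and horizontal distance between pack and cradle above 0.055 m and horizontal distance between pack and power_unit above 0.07 m and contact force between pack and the fingers below 0.05 N), for 0.2 s.
2. the pack lies in the bay between the ridges, let go, with the cover still open (x of pack in the frame of bay between -0.005 and 0.005 m and y of pack in the frame of bay between -0.005 and 0.005 m and z of pack in the frame of bay between -0.003 and 0.003 m and angle between the y axis of pack and the y axis of power_unit, either way round below 0.12 rad and angle between pack's own z axis and vertical below 0.08 rad and contact force between pack and the fingers below 0.05 N and value of joint lid above 0.6 rad), for 0.2 s.
3. the cover is shut past its catch (value of joint lid below 0.04 rad), for 0.2 s.
At the end, for the whole second after the job is handed in: The pack lies flat in the bay (within 5 mm of its centre in x and y, 3 mm in height, 0.12 rad along the bay), let go and at rest, and the cover is shut past its catch (angle under 0.04 rad) (x of pack in the frame of bay between -0.005 and 0.005 m and y of pack in the frame of bay between -0.005 and 0.005 m and z of pack in the frame of bay between -0.003 and 0.003 m and angle between the y axis of pack and the y axis of power_unit, either way round below 0.12 rad and angle between pack's own z axis and vertical below 0.08 rad and contact force between pack and the fingers below 0.05 N and value of joint lid below 0.04 rad and linear speed of pack below 0.02 m/s); the robot touches nothing.
It fails at once if the pack falls or is thrown (moves faster than 0.6 m/s while no finger touches it) (linear speed of pack above 0.6 m/s and contact force between pack and the fingers below 0.05 N).
It fails at once if a bystander is moved by more than 30 mm (distance of any of pliers_red, glue_tube, flux_pot, tape_measure, wax_block, marker_grey, screw_pot from where it was at the start of the episode above 0.03 m).
It also fails if it takes over 67 s, if anything falls off the work surface, if the arm or the gripper's body presses on something with over 40 N, if the wrist force passes 120 N, or if a joint passes its speed limit or range.

### The arm

A 6-joint arm with a two-finger parallel gripper is mounted at the origin on a cart in front of the work surface, level with it; the furniture and walls round the work are solid. World frame = base frame: x ahead of the robot, y to its left, z up, the work surface at z = 0. Lengths are in m, angles in rad, forces in N, time in s.
With the tool pointing down it reaches from about 0.35 to 0.775 m from the base axis. Payload 7.3 kg.
Tool frame: the origin (TCP) lies on the mounting face of the last link; the fingertips stand 178 mm ahead of it and the grasp point (between the pads) lies 159 mm ahead of it (robot.grip_depth is the distance from the TCP to the grasp point, in m); z points along the fingers, y is the line along which they close (so a half turn about z gives the same grasp; the last joint's range is limited). The gripper opens to 92 mm and grips with 3 to 60 N. Pads are 19 mm wide; open, the fingers measure 130 mm over their backs; the gripper's body (75 mm by 190 mm) begins 47 mm behind the grasp point.
Start: joints at [-0.146, 0.342, 1.524, -0, 1.275, -0.146], TCP at [0.525, 0, 0.405] pointing down, gripper open.
Joint ranges: [-2.53, 2.53], [-0.77, 2.02], [0.04, 2.7], [-1, 4.14], [0.28, 2.66], [-3.11, 3.11]. Speed limits (rad/s): [2.57, 2.57, 3.14, 3.14, 3.14, 3.14].

### API

Orientations are given as [roll, pitch, yaw] about the fixed x, y, z axes, in that order (R = Rz(yaw) Ry(pitch) Rx(roll)).
In Python, from cell import observe, cams, robot, models gives the robot as it stands.
- The arm moves only by the shell command python3 -m jog 'ROWS' [FORCE]. ROWS is JSON, a list of rows, each a list of 3 entries, a list of its own where there are three numbers: the shift along the tool's x, y, z each as a share of 0.4 m, from -1 to 1, then the turn about the tool's z as a share of pi rad, from -1 to 1, then the closure, from 0 (fully open) to 1 (shut). In form: [[[x, y, z], turn, jaw], ...]. A call has 1 to 12 rows; each row is the pose to reach, as a shift and turn from the pose commanded when the call began, along the tool's axes at that moment, turning the shorter way round; what a row does not reach only later rows make up. A row lasts 1/8 s, in which the tool goes at most 62.5 mm and 10.7 degrees, less where a joint would pass 70% of its speed; a pose out of reach is approached as far as the arm can. A call with a number of a shift or a turn outside -1 to 1 is refused whole. A call with a gripper value outside its range is refused whole. The fingers move at their own pace and stop on an object; FORCE is the grip in N (left out, the last holds). Time passes only in rows, so rows that repeat a pose let the fingers close. It gives the time, the measured TCP pose, the force, the opening and the grip force at its end, in the units of the state.
- observe(): the state, without advancing time (a new reading comes with each control period).
- cams.read_camera(name): name is "scene" or "top"; returns the picture (420x560x3 uint8, red, green, blue); there is no depth.
- cams.camera_model(name): a dict with "camera_matrix" (3x3 intrinsics, pixels), "k1" (the pictures are not rectified: a ray, as slopes to the right and down, at radius r is drawn at 1 + k1 r^2 times it, then the intrinsics apply), "pose" (4x4, takes a point from camera to world coordinates). Camera axes: x right, y down, z forward; pixel columns grow to the right and rows downward; lengths in m; the calibration is good to about 2 mm. A picture is of the moment at which its call begins. camera_model takes no time and is no camera call.
- robot.hand_in(): hands the job in; it is judged then, once.
Trained networks look in the newest picture that a camera, given by its name, has taken for a name from the list of things; names that differ only in an ending like _2 or _b are one class to them, and where a whole thing is asked for, a point or a joint stands for the part that bears it (a point fixed in the world has none). Each returns a list of dicts, best first, with "confidence" (0 to 1); they miss things now and then, are a little off and sometimes report something else, mostly with a low value. They report only what shows in the picture. A call takes as long as a camera call.
- models.find_in(target, camera): "position" ([x, y, z] in m, in world coordinates, good to about 4 mm: the middle of the surface that is visible of it).
- models.pinpoint(target, camera): "position" ([x, y, z] in m, in world coordinates, good to about 4 mm: a listed point, or the origin of a listed thing).
The state is a dict: "time": time; "qpos": joint angles; "qvel": joint speeds; "joint_efforts": joint torques, N m; "tool_pos": TCP position; "tool_rot": TCP orientation; "contact_force": force on the tool from outside, world axes, zero at the start; "torque": the same for the moment, N m; "opening": finger opening in m; "grip_force": force on a finger pad.
Only numpy, scipy, OpenCV 4.12 (cv2) and the standard library are available. Lean on these libraries where they do the work, as an engineer would, in place of code of your own. Each camera call takes 0.05 s, during which the arm holds its last target. There are 200 camera calls.

## Working session

There is one attempt and no reset: what is moved stays moved. The work goes in short steps, Python scripts to look and compute and a shell command to move; the robot and the scene stay as the last step left them, time stands still between calls to the robot, and variables do not carry over. Pictures are saved under pics/ and viewed, at most 13 in all, crops included, and the job is handed in when it is done.

```bash
mkdir -p pics; ls; python3 - <<'E'
from cell import observe,cams,robot,models
import cv2,numpy as np
for c in("scene","top"):
    im=cams.read_camera(c); cv2.imwrite(f"pics/{c}0.png",im[:,:,::-1])
    for t in("pack","cradle","cradle_seat","power_unit","bay","lid_hinge","lid_press"):
        r=models.pinpoint(t,c)
        print(c,t,[(np.round(d["position"],4).tolist(),round(d["confidence"],2)) for d in r[:2]])
for t in "pliers_red glue_tube flux_pot tape_measure wax_block marker_grey screw_pot".split():
    r=models.find_in(t,"top"); print(t,[(np.round(d["position"],3).tolist(),round(d["confidence"],2)) for d in r[:1]])
s=observe();print(s["time"],s["tool_pos"],s["tool_rot"],s["opening"])
E
```

```text
pics
scene pack [([0.5377, -0.237, 0.01], 0.89)]
scene cradle [([0.5377, -0.2331, 0.0016], 0.97), ([0.5388, -0.236, 0.0086], 0.16)]
scene cradle_seat [([0.5376, -0.232, 0.0115], 0.85)]
scene power_unit [([0.5114, 0.1809, -0.0012], 0.94)]
scene bay [([0.5089, 0.1732, 0.0107], 0.63)]
scene lid_hinge [([0.5625, 0.1665, 0.043], 0.73), ([0.621, -0.4044, -0.0035], 0.53)]
scene lid_press [([0.5772, 0.1676, 0.1385], 0.93)]
top pack [([0.5329, -0.234, 0.0072], 0.71)]
top cradle [([0.5375, -0.2338, 0.0024], 0.98)]
top cradle_seat [([0.544, -0.2277, 0.0118], 0.67)]
top power_unit [([0.512, 0.1757, 0.0032], 0.78)]
top bay [([0.5042, 0.1763, 0.0114], 0.96)]
top lid_hinge [([0.5557, 0.1643, 0.0432], 0.61)]
top lid_press [([0.5822, 0.166, 0.1325], 0.61)]
pliers_red [([0.523, -0.436, 0.01], 0.94)]
glue_tube [([0.619, -0.257, 0.011], 0.68)]
flux_pot [([0.563, 0.396, 0.03], 0.78)]
tape_measure []
wax_block [([0.418, -0.363, 0.012], 0.66)]
marker_grey [([0.689, -0.134, 0.015], 0.48)]
screw_pot [([0.619, -0.401, 0.034], 0.75)]
1.15 [5.25004353e-01 1.40993182e-05 4.04719728e-01] [3.14153875e+00 6.96594461e-06 1.57078439e+00] 0.09182657648164018
```

View pics/top0.png

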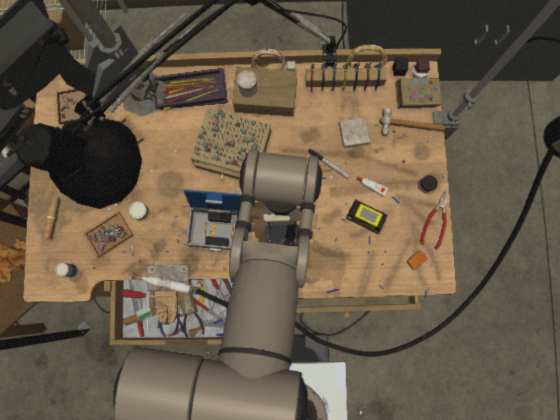

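View pics/scene0.png

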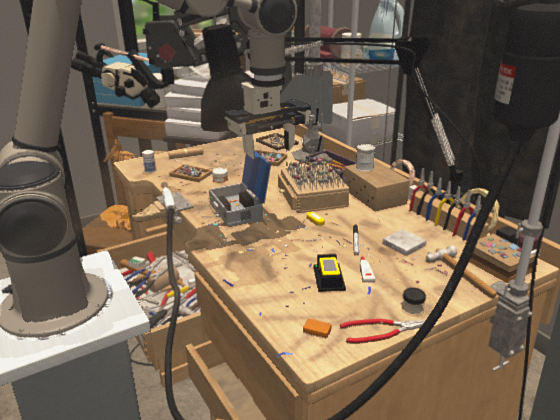

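```bash
python3 - <<'E'
from cell import cams
for c in("scene","top"):
    m=cams.camera_model(c);print(m)
E
```

```text
{'camera_matrix': array([[534.17077428,   0.        , 276.35239655],
       [  0.        , 534.17077428, 207.7424782 ],
       [  0.        ,   0.        ,   1.        ]]), 'k1': 0.06063161243587971, 'pose': array([[ 0.86020458, -0.24310492,  0.44827233, -0.05903492],
       [-0.50969017, -0.38186258,  0.7709714 , -1.03490232],
       [-0.01624851, -0.89167313, -0.45238813,  0.68341394],
       [ 0.        ,  0.        ,  0.        ,  1.        ]])}
{'camera_matrix': array([[522.39532195,   0.        , 278.37100428],
       [  0.        , 522.39532195, 205.73710702],
       [  0.        ,   0.        ,   1.        ]]), 'k1': -0.126376320991822, 'pose': array([[-0.02146816, -0.98442244,  0.17450378,  0.32304425],
       [-0.99969955,  0.02320224,  0.00790298, -0.00185588],
       [-0.01182875, -0.17428169, -0.98462479,  1.4231042 ],
       [ 0.        ,  0.        ,  0.        ,  1.        ]])}
```

The top view shows the cradle with the pack at about (368,215), turned slightly, and the power unit at about (213,225) with its lid up at (213,200). The bystanders stand well clear. In the scene view the cradle is at (328,273) and the unit at (237,205). Next I'll measure the yaw angles on enlarged crops.

```bash
cat > h.py <<'E'
import numpy as np,cv2
from cell import cams
def ray(c,uv):
    m=cams.camera_model(c);K=m["camera_matrix"];k=m["k1"]
    d=(np.atleast_2d(uv).astype(float)-K[:2,2])/K[0,0]; s=d.copy()
    for _ in range(20): s=d/(1+k*(s**2).sum(1,keepdims=True))
    P=m["pose"];v=np.c_[s,np.ones(len(s))]@P[:3,:3].T
    return P[:3,3],v
def atz(c,uv,z):
    o,v=ray(c,uv); return o+v*((z-o[2])/v[:,2])[:,None]
def proj(c,X):
    m=cams.camera_model(c);K=m["camera_matrix"];P=m["pose"]
    q=(np.atleast_2d(X)-P[:3,3])@P[:3,:3]; s=q[:,:2]/q[:,2:]
    s=s*(1+m["k1"]*(s**2).sum(1,keepdims=True)); return s*K[0,0]+K[:2,2]
E
python3 - <<'E'
from h import *
t=cv2.imread("pics/top0.png");s=cv2.imread("pics/scene0.png")
def crop(i,x,y,w,h,f): return cv2.resize(i[y:y+h,x:x+w],None,fx=f,fy=f,interpolation=cv2.INTER_CUBIC)
A=np.hstack([crop(t,342,195,50,40,8)[:300],crop(t,178,180,66,50,6)[:300,:396]])
B=np.hstack([crop(s,308,246,44,50,6)[:300,:264],crop(s,200,145,76,85,4)[:300,:304]])
B=np.hstack([B,np.zeros((300,A.shape[1]-B.shape[1],3),np.uint8)])
cv2.imwrite("pics/crops.png",np.vstack([A,B]))
# dark cradle / yellow masks
hsv=cv2.cvtColor(t,cv2.COLOR_BGR2HSV)
for n,mask in(("yellow",cv2.inRange(hsv,(22,140,120),(36,255,255))),("black",cv2.inRange(hsv,(0,0,0),(180,255,60)))):
    m=np.zeros_like(mask);m[195:237,340:393]=mask[195:237,340:393]
    c=max(cv2.findContours(m,0,1)[0],key=cv2.contourArea).reshape(-1,2)
    for z in ((.036,) if n=="yellow" else (.008,.036)):
        w=atz("top",c,z)[:,:2]; r=cv2.minAreaRect((w*1000).astype(np.float32)); print(n,z,r)
E
```

```text
yellow 0.036 ((538.1610107421875, -232.3087158203125), (66.13237762451172, 38.194190979003906), 61.545101165771484)
black 0.008 ((538.4757080078125, -231.27255249023438), (95.77545166015625, 56.361820220947266), 61.656673431396484)
black 0.036 ((534.2130737304688, -226.73324584960938), (93.88023376464844, 55.24671936035156), 61.65645980834961)
```

View pics/crops.png

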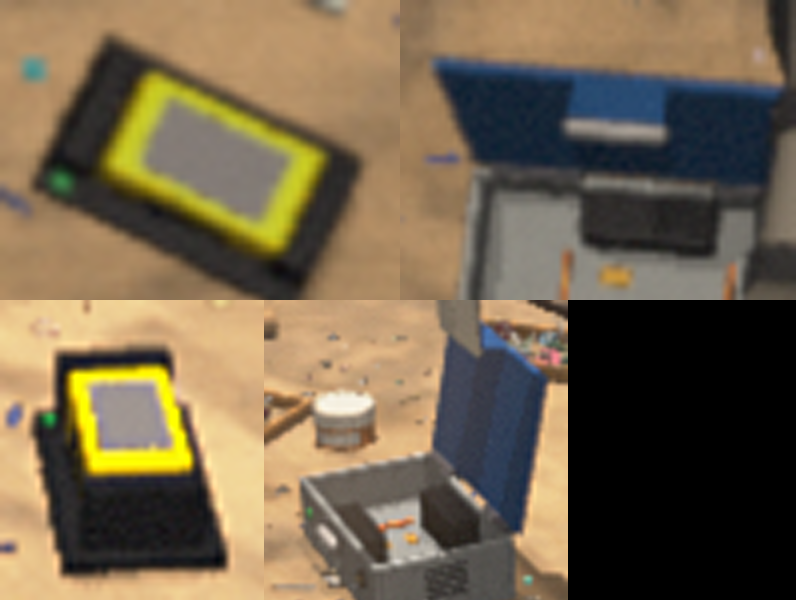

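Pack at (0.538, -0.232), with its long axis at 61.5° (size 66x38 matches). I'll go above it with the jaw along the short axis (turn +28.5°).

```bash
python3 -m jog '[[[-0.15,0.01,0.05],0.05,0],[[-0.3,0.02,0.15],0.1,0],[[-0.45,0.03,0.25],0.158,0],[[-0.58,0.0325,0.32],0.158,0],[[-0.58,0.0325,0.38],0.158,0],[[-0.58,0.0325,0.38],0.158,0],[[-0.58,0.0325,0.38],0.158,0]]' 25; python3 - <<'E'
from h import *
from cell import models,observe
s=observe();print(s["time"],s["tool_pos"],s["tool_rot"])
for c in("top","scene"):
    im=cams.read_camera(c); cv2.imwrite(f"pics/{c}1.png",im[:,:,::-1])
    for t in("power_unit","bay","lid_hinge","lid_press","tape_measure","marker_grey"):
        r=models.pinpoint(t,c)
        print(c,t,[(np.round(d["position"],4).tolist(),round(d["confidence"],2)) for d in r[:1]])
def crop(i,x,y,w,h,f): return cv2.resize(i[y:y+h,x:x+w],None,fx=f,fy=f,interpolation=cv2.INTER_CUBIC)
t=cv2.imread("pics/top1.png");q=cv2.imread("pics/scene1.png")
cv2.imwrite("pics/unit1.png",np.vstack([np.hstack([crop(t,180,185,80,70,5),crop(t,230,150,80,70,5)[:350]]) , np.hstack([crop(q,200,145,133,83,3),crop(q,270,210,133,83,3)])[:, :800]][:1]))
cv2.imwrite("pics/unit1b.png",crop(q,200,140,200,150,4))
E
```

```text
time: 2.02
tool_pos: [0.5384, -0.2314, 0.2538]
tool_rot: [3.141, -0.0, 1.075]
contact_force: [0.3, -0.2, -0.3]
opening: 0.092
grip_force: 0.0
2.025 [ 0.53838897 -0.23136852  0.25384276] [ 3.14050460e+00 -2.31474000e-04  1.07499838e+00]
top power_unit [([0.5836, 0.1637, 0.1318], 0.73)]
top bay [([0.5052, 0.1753, 0.0111], 0.71)]
top lid_hinge [([0.5541, 0.1688, 0.0437], 0.97)]
top lid_press [([0.581, 0.1661, 0.1337], 0.78)]
top tape_measure [([0.6652, 0.0107, 0.0013], 0.65)]
top marker_grey [([0.6901, -0.1346, 0.0022], 0.6)]
scene power_unit [([0.5131, 0.1775, -0.0042], 0.78)]
scene bay [([0.5068, 0.1695, 0.0116], 0.86)]
scene lid_hinge [([0.5651, 0.1689, 0.0435], 0.89)]
scene lid_press [([0.6256, -0.4053, -0.0012], 0.75)]
scene tape_measure [([0.5823, 0.1683, 0.1372], 0.64)]
scene marker_grey [([0.5387, -0.2331, 0.0075], 0.56)]
```

View pics/unit1.png

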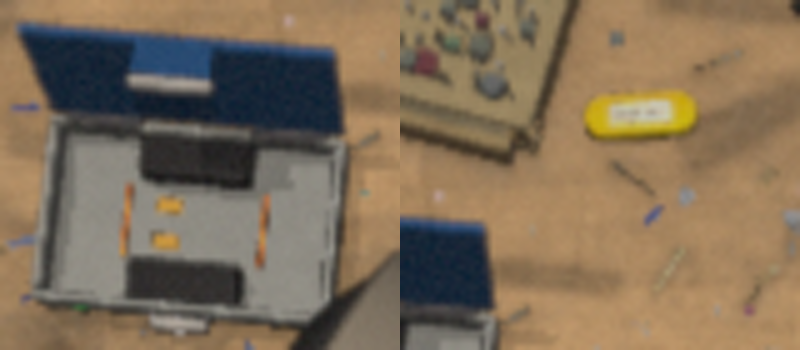

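View pics/unit1b.png

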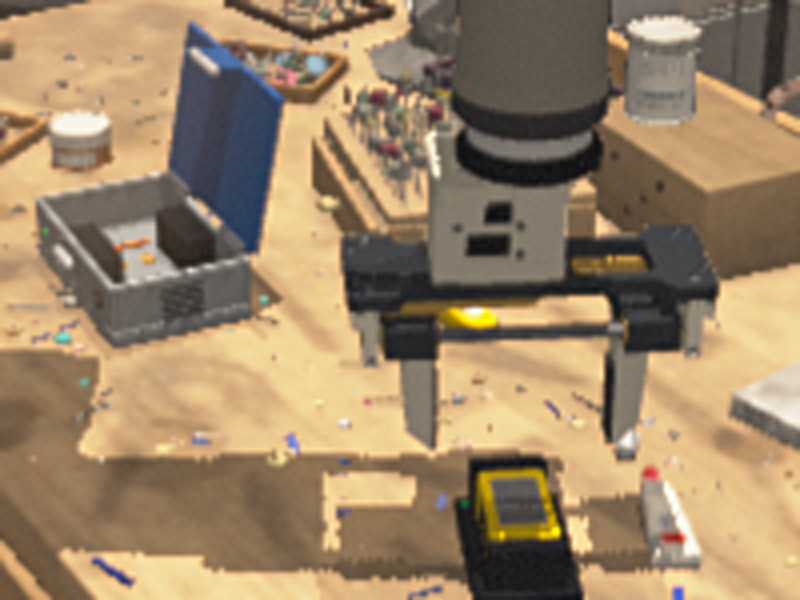

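Unit in the crop: rim corners near (55,122), (345,140), (35,302), (335,322), orange ridges near x=127 and x=263. Tape measure at about (0.665, 0.01), and the worktop around (0.5, -0.05) is bare. I'll work out the unit pose and check the clearance to the glue tube.

```bash
python3 - <<'E'
from h import *
f=lambda p:np.array(p)/5+[180-.4,185-.4]
rim=atz("top",f([(55,122),(345,140),(335,322),(35,302)]),.046)
rd=atz("top",f([(131,185),(123,255),(267,197),(260,267)]),.016)
print("rim",rim.round(4).tolist(),rim.mean(0)); print([np.linalg.norm(rim[i]-rim[(i+1)%4]).round(4) for i in range(4)])
d=rim[0]-rim[1];print("yaw",np.degrees(np.arctan2(-d[0],d[1])));d=rim[3]-rim[2];print(np.degrees(np.arctan2(-d[0],d[1])))
print("ridges",rd.round(4).tolist(),rd.mean(0))
d=rd[:2].mean(0)-rd[2:].mean(0);print("yaw",np.degrees(np.arctan2(-d[0],d[1])),np.linalg.norm(d))
u=np.array([np.cos(np.radians(-28.5)),np.sin(np.radians(-28.5))])
for k in(.049,.065):print(k,proj("top",[*(np.array([.538,-.232])+k*u),.012]))
# red lip/handle & orange segmentation
hsv=cv2.cvtColor(cv2.imread("pics/top1.png"),cv2.COLOR_BGR2HSV)
m=cv2.inRange(hsv,(5,150,90),(20,255,255));n,l,s,c=cv2.connectedComponentsWithStats(m[215:245,195:240])
print([(np.round(c[i]+[195,215],1).tolist(),int(s[i,4]),atz("top",c[i]+[195,215],.016).round(4).tolist()) for i in range(1,n)])
r=cv2.inRange(hsv,(0,0,150),(180,70,255))[172:200,352:395];ys,xs=np.nonzero(r);print("white",[(x+352,ys[xs==x].max()+172) for x in range(0,43,3) if (xs==x).any()])
E
```

```text
rim [[0.5638, 0.2454, 0.046], [0.5503, 0.0892, 0.046], [0.4529, 0.0957, 0.046], [0.4668, 0.2555, 0.046]] [0.50847016 0.17144724 0.046     ]
[np.float64(0.1568), np.float64(0.0976), np.float64(0.1605), np.float64(0.0975)]
yaw -4.90667031950891
-4.961417279316837
ridges [[0.5331, 0.2086, 0.016], [0.4947, 0.213, 0.016], [0.5248, 0.1341, 0.016], [0.4865, 0.1382, 0.016]] [0.50978276 0.17348597 0.016     ]
yaw -6.272317650039321 0.0750967470700045
0.049 [[374.45159411 200.67121144]]
0.065 [[376.92260756 195.60026271]]
[([205.0, 223.0], 1, [[0.5293, 0.2108, 0.016]]), ([205.0, 226.5], 4, [[0.5196, 0.2108, 0.016]]), ([213.3, 225.6], 7, [[0.5217, 0.1881, 0.016]]), ([232.0, 231.5], 6, [[0.5043, 0.137, 0.016]]), ([212.2, 232.7], 6, [[0.5023, 0.1912, 0.016]])]
white [(373, np.int64(174)), (376, np.int64(175)), (382, np.int64(180)), (385, np.int64(181)), (388, np.int64(183)), (391, np.int64(184)), (394, np.int64(186))]
```

Unit centre ≈ (0.509, 0.173), yaw ≈ -5.3°. Next: descend, grip and lift.

```bash
python3 -m jog '[[[0,0,0.03],0,0.35],[[0,0,0.03],0,0.35],[[0,0,0.1],0,0.35],[[0,0,0.159],0,0.35],[[0,0,0.159],0,0.35],[[0,0,0.159],0,1],[[0,0,0.159],0,1],[[0,0,0.159],0,1],[[0,0,0.159],0,1]]' 25; 
```

```text
time: 3.85
tool_pos: [0.5381, -0.232, 0.1899]
tool_rot: [3.141, -0.0, 1.074]
contact_force: [-0.3, 1.5, 5.4]
opening: 0.0378
grip_force: 24.9
```

```bash
python3 -m jog '[[[0,0,-0.06],0,1],[[0,0,-0.15],0,1],[[0.1,-0.08,-0.15],-0.04,1],[[0.2,-0.17,-0.15],-0.08,1],[[0.3,-0.25,-0.15],-0.129,1],[[0.355,-0.3,-0.12],-0.129,1],[[0.355,-0.3,-0.06],-0.129,1],[[0.355,-0.3,0],-0.129,1],[[0.355,-0.3,0],-0.129,1],[[0.355,-0.3,0.012],-0.129,1],[[0.355,-0.3,0.019],-0.129,1],[[0.355,-0.3,0.019],-0.129,1]]' 
```

```text
time: 5.35
tool_pos: [0.5003, -0.0501, 0.1819]
tool_rot: [3.141, 0.0, 1.479]
contact_force: [0.2, -0.7, -1.2]
opening: 0.0375
grip_force: 24.9
```

```bash
python3 -m jog '[[[0,0,0.003],0,1],[[0,0,0.003],0,1],[[0,0,0.002],0,0.3],[[0,0,0.002],0,0.3],[[0,0,0.002],0,0.3],[[0,0,0.002],0,0.3],[[0,0,-0.1],0,0],[[0,0,-0.25],0,0],[[0,0,-0.25],0.1,0],[[0,0,-0.25],0.3,0],[[0,0,-0.25],0.4,0],[[0,0,-0.25],0.5,0]]'
python3 -m jog '[[[0,0,0],0,0],[[0.1,0,0],0,0],[[0.25,0,0],0,0],[[0.25,0,0],0,0]]'
python3 - <<'E'
from h import *
from cell import models,observe
s=observe();print(s["time"],s["tool_pos"],s["tool_rot"],s["qpos"])
for c in("top","scene"):
    im=cams.read_camera(c); cv2.imwrite(f"pics/{c}2.png",im[:,:,::-1])
    print(c,[(np.round(d["position"],4).tolist(),round(d["confidence"],2)) for d in models.pinpoint("pack",c)[:2]])
    i=cv2.imread(f"pics/{c}2.png");hsv=cv2.cvtColor(i,cv2.COLOR_BGR2HSV);u,v=proj(c,[.5,-.05,.028])[0].astype(int);print(u,v)
    m=cv2.inRange(hsv,(22,140,120),(36,255,255));k=np.zeros_like(m);k[v-22:v+22,u-25:u+25]=m[v-22:v+22,u-25:u+25]
    q=max(cv2.findContours(k,0,1)[0],key=cv2.contourArea).reshape(-1,2);print(cv2.minAreaRect((atz(c,q,.028)[:,:2]*1000).astype(np.float32)))
E
```

```text
time: 6.85
tool_pos: [0.5, -0.0499, 0.2815]
tool_rot: [-3.141, 0.0, 0.724]
contact_force: [-0.7, -0.6, -0.5]
opening: 0.0919
grip_force: 0.0
time: 7.35
tool_pos: [0.5766, 0.019, 0.2813]
tool_rot: [3.141, -0.002, 0.737]
contact_force: [0.2, -0.6, -0.3]
opening: 0.0918
grip_force: 0.0
7.35 [0.57656879 0.0190259  0.28125519] [ 3.14058780e+00 -1.68246697e-03  7.37286686e-01] [-9.99810120e-02  5.55938091e-01  1.54325496e+00  6.68878187e-04
  1.04052688e+00  7.33191718e-01]
top [([0.4997, -0.0519, -0.001], 0.56)]
300 230
((499.7374572753906, -60.816314697265625), (42.96745681762695, 38.02762222290039), 88.1539535522461)
scene [([0.5627, 0.1665, 0.0442], 0.5)]
272 237
((490.87457275390625, -68.98690795898438), (101.366455078125, 51.16068649291992), 85.13719177246094)
```

```bash
python3 -m jog '[[[-0.1,0,0],0.05,0],[[-0.2,0,0],0.1,0],[[-0.257,0,0],0.16,0],[[-0.257,0,0],0.22,0],[[-0.257,0,0],0.264,0],[[-0.257,0,0],0.264,0],[[-0.257,0,0],0.264,0]]'
python3 - <<'E'
from h import *
from cell import models,observe
s=observe();print(s["time"],s["tool_pos"],s["tool_rot"])
for k in range(3):
  for c in("top","scene"):
    im=cams.read_camera(c); cv2.imwrite(f"pics/{c}3.png",im[:,:,::-1])
    for t in ("bay","power_unit","lid_hinge","lid_press","pack"):
      print(c,t,[(np.round(d["position"],4).tolist(),round(d["confidence"],2)) for d in models.pinpoint(t,c)[:1]])
t=cv2.imread("pics/top3.png");q=cv2.imread("pics/scene3.png")
def crop(i,x,y,w,h,f): return cv2.resize(i[y:y+h,x:x+w],None,fx=f,fy=f,interpolation=cv2.INTER_CUBIC)
cv2.imwrite("pics/v3.png",np.hstack([crop(t,175,180,80,80,5),crop(q,190,140,100,100,4)]))
E
```

```text
time: 8.43
tool_pos: [0.4977, -0.0522, 0.2817]
tool_rot: [3.142, -0.0, -0.097]
contact_force: [-0.9, 0.5, -0.3]
opening: 0.092
grip_force: 0.0
8.425 [ 0.49770247 -0.05215761  0.28166524] [ 3.14153611e+00 -6.13275481e-05 -9.70927383e-02]
top bay [([0.5072, 0.1742, 0.0128], 0.83)]
top power_unit [([0.5132, 0.1749, -0.0001], 0.84)]
top lid_hinge [([0.5531, 0.1668, 0.0458], 0.76)]
top lid_press [([0.5806, 0.165, 0.1321], 0.6)]
top pack [([0.5011, -0.055, -0.0039], 0.61)]
scene bay [([0.5059, 0.1702, 0.0112], 0.8)]
scene power_unit [([0.511, 0.1792, -0.0042], 0.86)]
scene lid_hinge [([0.5626, 0.169, 0.0455], 0.74)]
scene lid_press [([0.582, 0.1663, 0.1379], 0.68)]
scene pack [([0.4985, -0.0526, -0.0001], 0.62)]
top bay [([0.5085, 0.1754, 0.0106], 0.72)]
top power_unit [([0.5077, 0.172, 0.0006], 0.61)]
top lid_hinge [([0.5565, 0.168, 0.0447], 0.61)]
top lid_press [([0.5841, 0.1639, 0.1329], 0.72)]
top pack [([0.4984, -0.0526, -0.0023], 0.41)]
scene bay [([0.5075, 0.1682, 0.0101], 0.57)]
scene power_unit [([0.5143, 0.1808, -0.0016], 0.98)]
scene lid_hinge [([0.5642, 0.1684, 0.0455], 0.86)]
scene lid_press [([0.5819, 0.1667, 0.139], 0.7)]
scene pack []
top bay []
top power_unit [([0.5105, 0.1734, 0.0002], 0.61)]
top lid_hinge [([0.5544, 0.1683, 0.046], 0.86)]
top lid_press [([0.5834, 0.1645, 0.1347], 0.97)]
top pack [([0.4961, -0.0518, 0.0022], 0.49)]
scene bay [([0.5083, 0.1703, 0.0114], 0.81)]
scene power_unit [([0.5123, 0.1795, -0.0045], 0.69)]
scene lid_hinge [([0.5629, 0.1678, 0.0446], 0.61)]
scene lid_press [([0.5808, 0.1666, 0.1371], 0.61)]
scene pack [([0.498, -0.0495, 0.0025], 0.7)]
```

View pics/v3.png

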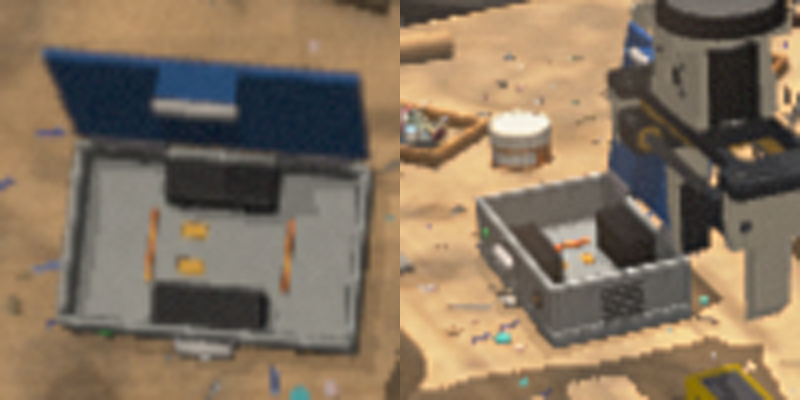

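The unit is now unobstructed in the top crop: rim corners about (77,143), (372,163), (360,350), (60,327), ridges at x≈152 and x≈288. I'll fit a wireframe to refine it.

```bash
cat > fit.py <<'E'
from h import *
from scipy.optimize import differential_evolution
def rect(x0,x1,y0,y1,z):
    p=[(x0,y0,z),(x1,y0,z),(x1,y1,z),(x0,y1,z)]; return [(p[i],p[(i+1)%4]) for i in range(4)]
L=rect(-.05,.05,-.08,.08,.046)+rect(-.045,.045,-.075,.075,.046)
B=rect(.022,.045,-.03,.03,.042)[:1]+rect(.022,.045,-.03,.03,.042)[2:]+rect(-.045,-.022,-.03,.03,.042)[:3]
R=[((-.02,s*.036,.016),(.02,s*.036,.016)) for s in(-1,1)]
F={"top":L+B+B+R,"scene":L+B}
t=np.linspace(0.03,.97,40)[:,None]
P={c:np.concatenate([np.array(a)*(1-t)+np.array(b)*t for a,b in F[c]]) for c in F}
def grad(f):
    g=cv2.GaussianBlur(cv2.cvtColor(cv2.imread(f),6).astype(np.float32),(0,0),.7)
    m=np.hypot(cv2.Sobel(g,5,1,0),cv2.Sobel(g,5,0,1)); return np.minimum(m,120)
def W(p,c):
    s,k=np.sin(p[2]),np.cos(p[2]); return P[c]@np.array([[k,s,0],[-s,k,0],[0,0,1]])+[p[0],p[1],0]
def score(p,G):
    v=0
    for c,g in G.items():
        q=proj(c,W(p,c)).astype(np.float32); v-=cv2.remap(g,q[None,:,0].copy(),q[None,:,1].copy(),1).mean()
    return v
if __name__=="__main__":
    gt={"top":grad("pics/top3.png")};gt1={"top":grad("pics/top1.png")};gs={"scene":grad("pics/scene1.png")}
    for n,G in(("top3",gt),("top1",gt1),("scene1",gs),("both",{**gt,**gs})):
        r=differential_evolution(score,[(.49,.53),(.155,.195),(-.2,.02)],args=(G,),seed=1,tol=1e-6)
        print(n,r.x[:2].round(4),np.degrees(r.x[2]).round(2),r.fun)
        if n=="both":
            for c in("top","scene"):
                i=cv2.imread("pics/top3.png" if c=="top" else "pics/scene1.png");x,y=(175,180) if c=="top" else (190,140);f=5
                o=cv2.resize(i[y:y+80,x:x+80],None,fx=f,fy=f,interpolation=2)
                for q in proj(c,W(r.x,c)): cv2.circle(o,tuple(((q-[x,y]+.5)*f).astype(int)),1,(0,255,0),-1)
                out=o if c=="top" else np.hstack([out,o])
            cv2.imwrite("pics/fit.png",out)
E
python3 fit.py
```

```text
Traceback (most recent call last):
  File "fit.py", line 24, in <module>
    r=differential_evolution(score,[(.49,.53),(.155,.195),(-.2,.02)],args=(G,),seed=1,tol=1e-6)
  File "fit.py", line 19, in score
    q=proj(c,W(p,c)).astype(np.float32); v-=cv2.remap(g,q[None,:,0].copy(),q[None,:,1].copy(),1).mean()
      ~~~~^^^^^^^^^^
  File "h.py", line 12, in proj
    m=cams.camera_model(c);K=m["camera_matrix"];P=m["pose"]
ValueError: time passes only in moves, steps and waits
```

```bash
sed -i 's/^from cell import cams/from cell import cams\nfrom functools import cache\ncm=cache(cams.camera_model)/; s/m=cams.camera_model(c)/m=cm(c)/' h.py; python3 fit.py
```

```text
top3 [0.5072 0.1709] -7.12 -100.5115966796875
top1 [0.5072 0.1716] -5.62 -100.65310668945312
scene1 [0.5111 0.171 ] -2.56 -96.59612274169922
both [0.5076 0.1718] -4.64 -195.4461669921875
```

View pics/fit.png

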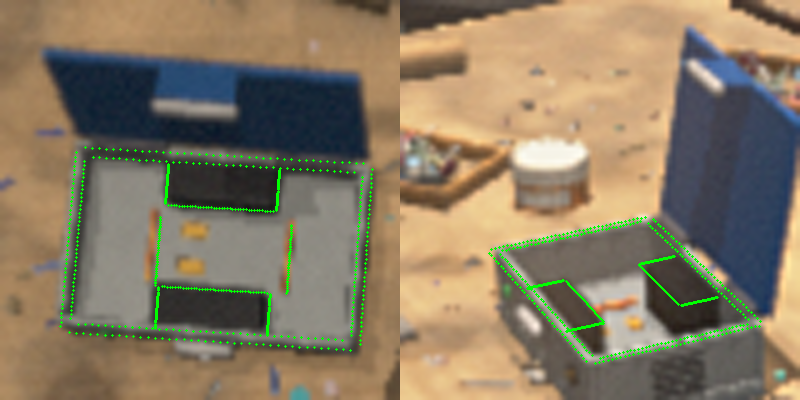

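Fit: bay ≈ (0.5075, 0.1725), yaw ≈ -5°. Next: regrasp the pack by its ends.

```bash
python3 -m jog '[[[0.006,-0.006,0],-0.0017,0],[[0.006,-0.006,0.1],-0.0017,0],[[0.006,-0.006,0.2],-0.0017,0],[[0.006,-0.006,0.242],-0.0017,0],[[0.006,-0.006,0.242],-0.0017,0],[[0.006,-0.006,0.242],-0.0017,1],[[0.006,-0.006,0.242],-0.0017,1],[[0.006,-0.006,0.242],-0.0017,1],[[0.006,-0.006,0.242],-0.0017,1]]' 25
python3 - <<'E'
from h import *
from cell import observe
print(observe()["tool_pos"],observe()["tool_rot"])
E
```

```text
time: 11.35
tool_pos: [0.5009, -0.0498, 0.1855]
tool_rot: [3.141, -0.002, -0.094]
contact_force: [-0.9, -0.1, 6.7]
opening: 0.0661
grip_force: 25.0
[ 0.50091101 -0.04980757  0.18550091] [ 3.14116732e+00 -1.56107229e-03 -9.41545638e-02]
```

```bash
python3 -m jog '[[[0,0,-0.1],0,1],[[0,0,-0.22],0,1],[[-0.005,-0.1,-0.25],0,1],[[-0.012,-0.22,-0.25],0,1],[[-0.022,-0.36,-0.25],0,1],[[-0.03,-0.48,-0.25],0,1],[[-0.0343,-0.555,-0.25],0,1],[[-0.0343,-0.555,-0.25],0,1],[[-0.0343,-0.555,-0.2],0,1],[[-0.0343,-0.555,-0.2],0,1]]'
python3 - <<'E'
from h import *
from cell import observe,models
s=observe();print(s["tool_pos"],s["tool_rot"],s["opening"])
for c in("top","scene"):
    im=cams.read_camera(c); cv2.imwrite(f"pics/{c}4.png",im[:,:,::-1])
    for t in ("bay","pack"): print(c,t,[(np.round(d["position"],4).tolist(),round(d["confidence"],2)) for d in models.pinpoint(t,c)[:1]])
t=cv2.imread("pics/top4.png");q=cv2.imread("pics/scene4.png")
def crop(i,x,y,w,h,f): return cv2.resize(i[y:y+h,x:x+w],None,fx=f,fy=f,interpolation=cv2.INTER_CUBIC)
cv2.imwrite("pics/v4.png",np.hstack([crop(t,175,180,80,80,5),crop(q,190,150,80,80,5)]))
E
```

```text
time: 12.6
tool_pos: [0.5073, 0.1717, 0.2635]
tool_rot: [3.14, 0.003, -0.095]
contact_force: [-0.5, 0.5, -1.2]
opening: 0.0656
grip_force: 25.0
[0.50733277 0.17170446 0.26349377] [ 3.14036284  0.00346411 -0.09503834] 0.06556989377790509
top bay [([0.5088, 0.1751, 0.0121], 0.59)]
top pack []
scene bay [([0.5068, 0.1701, 0.0138], 0.66)]
scene pack [([0.5078, 0.1742, 0.0835], 0.73)]
```

View pics/v4.png

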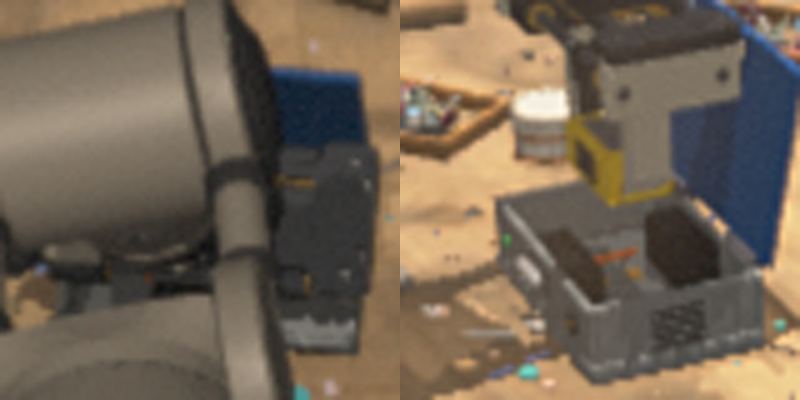

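The scene crop shows the pack held above the bay, lowest corner at crop (612,203). I'll check it against the projected pose.

```bash
python3 - <<'E'
from h import *
a=-.095;k,s=np.cos(a),np.sin(a);R=np.array([[k,-s,0],[s,k,0],[0,0,1]])
q=cv2.imread("pics/scene4.png");x,y,f=205,155,8
o=cv2.resize(q[y:y+70,x:x+70],None,fx=f,fy=f,interpolation=2)
def draw(c,B,col):
    c=np.array(c)
    t=np.linspace(0,1,60)[:,None]
    for p,e in B:
        for u in proj("scene",(np.array(p)*(1-t)+np.array(e)*t)@R.T+c): cv2.circle(o,tuple(((u-[x,y]+.5)*f).astype(int)),1,col,-1)
X,Y=.019,.033
def box(X0,X1,Y0,Y1,z): p=[(X0,Y0,z),(X1,Y0,z),(X1,Y1,z),(X0,Y1,z)];return[(p[i],p[(i+1)%4]) for i in range(4)]
draw([.5067,.1717,.0785],box(-X,X,-Y,Y,0)[:1]+box(-X,X,-Y,Y,0)[3:]+box(-X,X,-Y,Y,.028)[3:]+[((-X,-Y,0),(-X,-Y,.028))],(0,0,255))
draw([.5075,.1725,0],box(-.05,.05,-.08,.08,.046)+box(-.045,-.022,-.03,.03,.042)+[((.022,-.03,.042),(.022,.03,.042)),((.022,-.03,.042),(.022,-.03,.012))]+[((-.02,.036,.016),(.02,.036,.016))],(0,255,0))
cv2.imwrite("pics/v5.png",o)
E
```

```text
(no output)
```

View pics/v5.png

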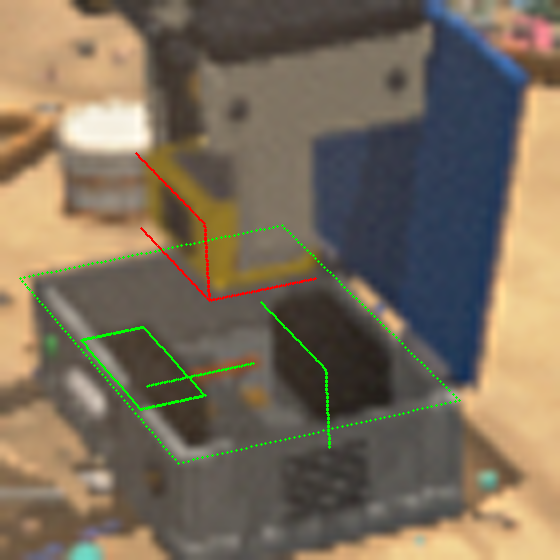

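The unit and pack overlays are offset alike, so this is scene-camera bias and the two are aligned relative to each other. I'll lower in steps and watch the force.

```bash
python3 -m jog '[[[0.001,0,0.04],0,1],[[0.001,0,0.08],0,1],[[0.001,0,0.105],0,1],[[0.001,0,0.105],0,1]]'; python3 -m jog '[[[0,0,0.01],0,1],[[0,0,0.02],0,1],[[0,0,0.03],0,1],[[0,0,0.038],0,1],[[0,0,0.038],0,1],[[0,0,0.038],0,1]]'; python3 -m jog '[[[0,0,0.005],0,1],[[0,0,0.01],0,1],[[0,0,0.015],0,1],[[0,0,0.015],0,1]]'
```

```text
time: 13.4
tool_pos: [0.508, 0.1725, 0.2214]
tool_rot: [3.141, 0.002, -0.094]
contact_force: [-0.3, 0.7, -1.3]
opening: 0.0659
grip_force: 25.0
time: 14.15
tool_pos: [0.5084, 0.1726, 0.2076]
tool_rot: [-3.142, -0.0, -0.094]
contact_force: [-0.6, -0.3, -0.7]
opening: 0.066
grip_force: 25.0
time: 14.65
tool_pos: [0.5083, 0.1726, 0.2013]
tool_rot: [3.141, 0.0, -0.094]
contact_force: [0.7, -0.2, -1.0]
opening: 0.0653
grip_force: 25.0
```

```bash
python3 -m jog '[[[0,0,0.003],0,1],[[0,0,0.006],0,1],[[0,0,0.0085],0,1],[[0,0,0.0085],0,1]]'; python3 -m jog '[[[0,0,0.002],0,1],[[0,0,0.002],0,1]]'
```

```text
time: 15.15
tool_pos: [0.5083, 0.1726, 0.1981]
tool_rot: [3.142, 0.0, -0.094]
contact_force: [0.2, -0.9, -1.4]
opening: 0.0657
grip_force: 25.0
time: 15.4
tool_pos: [0.5084, 0.1726, 0.1975]
tool_rot: [-3.142, -0.0, -0.094]
contact_force: [-0.9, -0.1, 0.8]
opening: 0.0658
grip_force: 25.0
```

```bash
python3 -m jog '[[[0,0,0.001],0,0.12],[[0,0,0.001],0,0.12],[[0,0,0.001],0,0.12],[[0,0,-0.02],0,0.12],[[0,0,-0.1],0,0.12],[[0,0,-0.25],0,0.12],[[0,0.1,-0.3],0,0.12],[[0,0.25,-0.3],0,0.12],[[0,0.4,-0.3],0,0.12],[[0,0.55,-0.3],0,0.12],[[0,0.55,-0.3],0,0.12]]'
python3 - <<'E'
from h import *
from cell import observe,models
s=observe();print(s["tool_pos"],s["tool_rot"],s["opening"])
for c in("top","scene"):
    im=cams.read_camera(c); cv2.imwrite(f"pics/{c}6.png",im[:,:,::-1])
    for t in ("pack","lid_hinge","lid_press"): print(c,t,[(np.round(d["position"],4).tolist(),round(d["confidence"],2)) for d in models.pinpoint(t,c)[:1]])
t=cv2.imread("pics/top6.png");q=cv2.imread("pics/scene6.png")
def crop(i,x,y,w,h,f): return cv2.resize(i[y:y+h,x:x+w],None,fx=f,fy=f,interpolation=cv2.INTER_CUBIC)
cv2.imwrite("pics/v6.png",np.hstack([crop(t,175,180,80,80,5),crop(q,190,150,80,80,5)]))
E
```

```text
time: 16.77
tool_pos: [0.4873, -0.05, 0.318]
tool_rot: [3.141, -0.001, -0.1]
contact_force: [-0.5, -0.2, 0.4]
opening: 0.0808
grip_force: 0.0
[ 0.48726063 -0.04995835  0.31801245] [ 3.14079419e+00 -1.14979917e-03 -1.00320315e-01] 0.08082074292823303
top pack [([0.5073, 0.172, 0.0114], 0.77)]
top lid_hinge [([0.5513, 0.1685, 0.0437], 0.98)]
top lid_press [([0.5821, 0.1666, 0.1323], 0.72)]
scene pack [([0.5064, 0.1726, 0.0172], 0.7)]
scene lid_hinge [([0.5631, 0.1682, 0.0453], 0.9)]
scene lid_press [([0.582, 0.1651, 0.139], 0.67)]
```

View pics/v6.png

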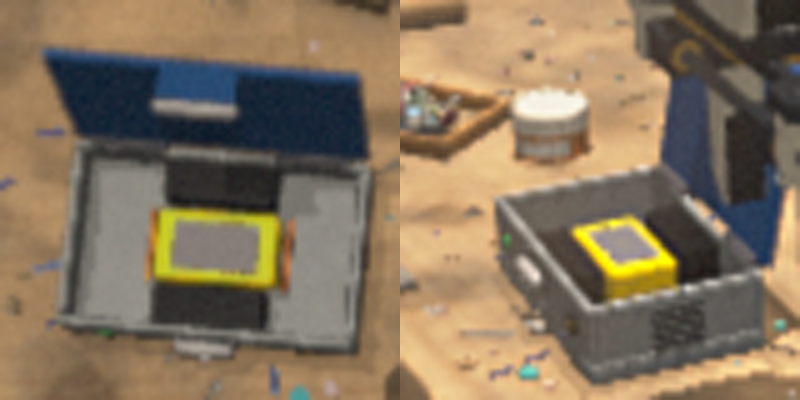

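The pack sits flat between the ridges (crop x 157–277, ridges at 152 and 288), and the networks agree. Next I'll close the fingers and go over and behind the lid.

```bash
python3 -m jog '[[[0,0,-0.08],0,1],[[0.1,0,-0.1425],0,1],[[0.2,-0.05,-0.1425],0,1],[[0.32,-0.15,-0.1425],0,1],[[0.32,-0.28,-0.1425],0,1],[[0.32,-0.4,-0.1425],0,1],[[0.32,-0.52,-0.1425],0,1],[[0.32,-0.5616,-0.1425],0,1],[[0.32,-0.5616,-0.1425],0,1],[[0.32,-0.5616,-0.1425],0,1]]'
```

```text
time: 18.42
tool_pos: [0.6362, 0.164, 0.3743]
tool_rot: [3.141, 0.0, -0.095]
contact_force: [-0.1, -0.9, 0.4]
opening: 0.001
grip_force: 0.0
```

```bash
python3 - <<'E'
from cell import observe,models,cams
import numpy as np
s=observe();p=s["tool_pos"];print(p,s["tool_rot"],s["opening"])
for c in("top","scene"):
    cams.read_camera(c)
    for t in("lid_press","pack"):print(c,t,[(np.round(d["position"],4).tolist(),round(d["confidence"],2)) for d in models.pinpoint(t,c)[:1]])
# arc: tool centre (x rel. hinge, z) for lid angle a, -x lower corner on outer face
for a in (1.6,1.4,1.2,1.0,.8,.6,.4,.3,.2,.12):
    r=.088; C=np.array([.0505-r*np.cos(a)+.006*np.sin(a)+.0095, .046+r*np.sin(a)+.006*np.cos(a)+.178])
    u=np.array([np.cos(-.0942),np.sin(-.0942)]); xu=(p[:2]-[.5075,.1725])@u
    print(a,"dx",((C[0]-xu)/.4).round(3),"dz",((p[2]-C[1])/.4).round(3))
E
```

```text
[0.6362088  0.16396835 0.37427469] [ 3.14089913e+00  1.42935730e-04 -9.52501398e-02] 0.0010233270066170922
top lid_press []
top pack []
scene lid_press [([0.5818, 0.1651, 0.1374], 0.55)]
scene pack [([0.5089, 0.1719, 0.0141], 0.59)]
1.6 dx -0.151 dz 0.156
1.4 dx -0.195 dz 0.156
1.2 dx -0.238 dz 0.165
1.0 dx -0.279 dz 0.182
0.8 dx -0.315 dz 0.207
0.6 dx -0.345 dz 0.239
0.4 dx -0.369 dz 0.276
0.3 dx -0.378 dz 0.296
0.2 dx -0.385 dz 0.317
0.12 dx -0.389 dz 0.334
```

```bash
python3 -m jog '[[[0,0,0.08],0,1],[[0,0,0.156],0,1],[[-0.06,0,0.156],0,1],[[-0.11,0,0.156],0,1],[[-0.151,0,0.156],0,1],[[-0.195,0,0.156],0,1],[[-0.238,0,0.165],0,1],[[-0.279,0,0.182],0,1],[[-0.279,0,0.182],0,1]]'; python3 -m jog '[[[-0.018,0,0.012],0,1],[[-0.036,0,0.025],0,1],[[-0.052,0,0.041],0,1],[[-0.066,0,0.057],0,1],[[-0.078,0,0.075],0,1],[[-0.09,0,0.094],0,1],[[-0.099,0,0.114],0,1],[[-0.106,0,0.135],0,1],[[-0.106,0,0.135],0,1]]'; python3 - <<'E'
from cell import observe
s=observe();print(s["tool_pos"],s["tool_rot"],s["contact_force"])
E
```

```text
time: 19.85
tool_pos: [0.5244, 0.1755, 0.3015]
tool_rot: [3.141, 0.001, -0.094]
contact_force: [1.1, -0.2, -0.1]
opening: 0.001
grip_force: 0.0
time: 20.98
tool_pos: [0.4825, 0.1796, 0.2467]
tool_rot: [3.141, 0.002, -0.094]
contact_force: [-0.1, 0.8, -0.0]
opening: 0.0003
grip_force: 0.0
[0.48246219 0.17962316 0.24671514] [ 3.14103100e+00  1.66454610e-03 -9.42575098e-02] [-0.1200599   0.80371297 -0.03190087]
```

```bash
python3 -m jog '[[[-0.02,0,0],0,1],[[-0.04,0,0],0,1],[[-0.04,0,0.01],0,1],[[-0.04,0,0.02],0,1],[[-0.04,0,0.025],0,1],[[-0.04,0,0.025],0,1]]'; python3 - <<'E'
from h import *
from cell import models
for c in("top","scene"):
    im=cams.read_camera(c); cv2.imwrite(f"pics/{c}7.png",im[:,:,::-1])
q=cv2.imread("pics/scene7.png");cv2.imwrite("pics/v7.png",cv2.resize(q[130:230,180:290],None,fx=5,fy=5,interpolation=2))
E
```

```text
time: 21.72
tool_pos: [0.4666, 0.1813, 0.2382]
tool_rot: [-3.141, 0.001, -0.094]
contact_force: [-4.3, 0.2, 11.2]
opening: 0.0007
grip_force: 5.3
```

View pics/v7.png

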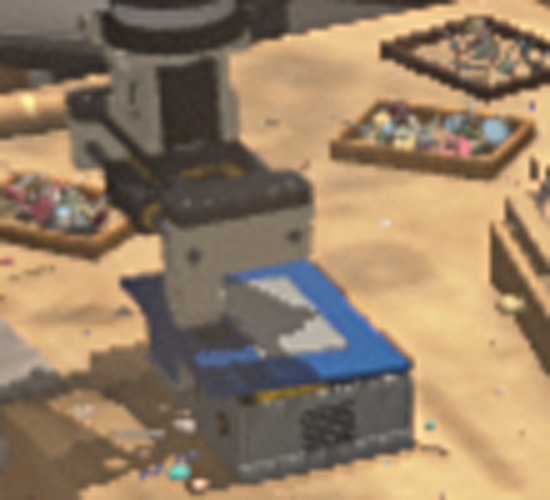

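The lid is down on its catch, with 11 N at the fingertips. Press through.

```bash
python3 -m jog '[[[0,0,0.006],0,1],[[0,0,0.012],0,1],[[0,0,0.018],0,1],[[0,0,0.022],0,1],[[0,0,0.022],0,1],[[0,0,0.022],0,1]]'
```

```text
time: 22.58
tool_pos: [0.4671, 0.1812, 0.2299]
tool_rot: [-3.141, -0.001, -0.094]
contact_force: [-4.9, -0.2, 14.6]
opening: 0.0001
grip_force: 7.5
```

```bash
python3 -m jog '[[[0,0,0.006],0,1],[[0,0,0.006],0,1],[[0,0,-0.05],0,1],[[0,0,-0.2],0,1],[[0,0.2,-0.25],0,1],[[0,0.4,-0.25],0,1],[[0,0.55,-0.25],0,1],[[0,0.6,-0.25],0,1],[[0,0.6,-0.25],0,1],[[0,0.6,-0.25],0,1]]'; python3 - <<'E'
from h import *
from cell import models
for c in("top","scene"):
    im=cams.read_camera(c); cv2.imwrite(f"pics/{c}8.png",im[:,:,::-1])
    for k in range(2):print(c,[(np.round(d["position"],4).tolist(),round(d["confidence"],2)) for d in models.pinpoint("lid_press",c)[:1]])
q=cv2.imread("pics/scene8.png");cv2.imwrite("pics/v8.png",cv2.resize(q[160:230,190:290],None,fx=6,fy=6,interpolation=2))
E
```

```text
time: 23.82
tool_pos: [0.4444, -0.0577, 0.3285]
tool_rot: [-3.141, 0.0, -0.095]
contact_force: [0.7, 0.2, -0.6]
opening: 0.0004
grip_force: 0.0
top [([0.4679, 0.1789, 0.049], 0.9)]
top [([0.4679, 0.1789, 0.049], 0.9)]
scene [([0.4665, 0.1778, 0.0558], 0.88)]
scene [([0.4665, 0.1778, 0.0558], 0.88)]
```

View pics/v8.png

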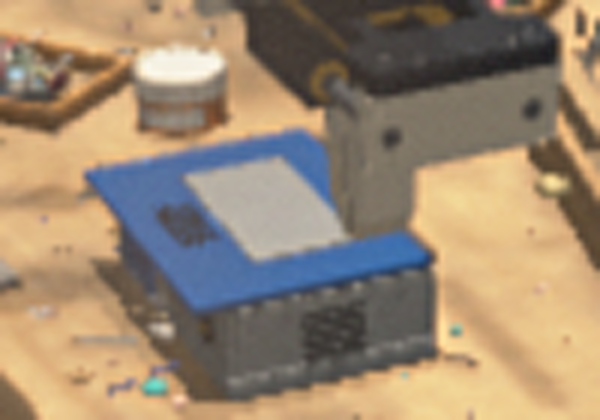

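The cover lies flush on the rim (front edge (90,175)–(195,305) level with it), with press-point heights of 0.049 and 0.056 against 0.052 when shut. The robot is clear.

```bash
python3 -c "
from cell import robot
print(robot.hand_in())"
```

```text
the job is handed in; nothing more can be done
None
```

I moved the pack from the cradle to the bay, regrasping it by its ends on bare worktop, then shut the cover past its catch and handed the job in at about 24 s. The last image shows the cover flush on the rim, but the hand-in returned no verdict.

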